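# Load a culture dish and hold the dish holder square in the stage corner

### The job

Put the culture dish, lid up, fully down into the round pocket of the dish holder that lies on the microscope stage. Then push the holder by its steel post into the corner of the stage's two rails until its long edge is flush against the long rail and its end is flush against the short rail, and finish while still holding it pressed firmly against both rails, as if waiting for a colleague to clamp it. Leave the slide box, the tip box and the bottle alone.

Things in the scene. Friction and masses are not known exactly. Their poses are not given: they have to be found in the camera images.
- stage: Fixed black microscope stage unit on the bench, 300 (its x) x 260 (its y) mm, flat top 40 mm above the bench. Origin: centre of its underside, on the bench. Its +x points to the short rail, its +y to the long rail, z up. Cannot be moved.
- long_rail: Fixed aluminium rail on the stage top along the stage's +y side, 250 mm long (stage x), 14 mm wide, 10 mm high. Origin: centre of its underside, which is on the stage top. The face the holder must touch is 7 mm from the origin, towards the stage's -y.
- short_rail: Fixed aluminium rail on the stage top along the stage's +x side, 185 mm long (stage y), 14 mm wide, 10 mm high, at right angles to the long rail. Origin: centre of its underside, on the stage top. The face the holder must touch is 7 mm from the origin, towards the stage's -x.
- rail_corner (a point): Point on the stage top (40 mm above the bench) where the inner faces of the two rails meet. Axes as the stage's.
- holder: Loose grey metal dish holder, a flat rectangular plate 160 (its x) x 110 (its y) x 12 mm, about 0.5 kg, lying on the polished stage top and free to slide (metal on metal, friction about 0.25). Origin: centre of its underside. Round pocket at x = -32 mm, y = 0; an upright round steel post on its top at x = +55 mm, y = 0. When home, its +x and +y point as the stage's, its +x end touches the short rail and its +y edge the long rail. It stands 2 mm higher than the rails.
- pocket (a point): Centre of the flat pocket floor in the holder, 6 mm above the holder's underside and 6 mm below its top face. The pocket is 57 mm across.
- post (a point): Middle of the holder's steel grip post: 20 mm diameter, 30 mm high above the holder's top face; this point is 15 mm above that face and 27 mm above the holder's underside. The post is round, so a grip on it lets the holder turn to line up with the rails when pressed.
- holder_corner (a point): The holder's +x +y lower corner, at x = +80 mm, y = +55 mm of the holder, which must meet the rail corner.
- dish: Loose round culture dish standing lid up on the bench, 22 mm tall, about 40 g: glass base 52 mm in diameter, from 0 to 8 mm above the underside, and a wider rigid white lid 58 mm in diameter, from 8 to 22 mm, fixed to it. Origin: centre of its underside. Seated in the pocket, the lid's lower edge is 2 mm above the holder's top face, so grip the lid above its lower edge to have room for the fingertips.
- slide_box: Bystander: closed grey slide box 85 x 100 x 32 mm on the bench; origin at the centre of its underside.
- tip_box: Bystander: white pipette-tip box 120 x 82 x 55 mm on the bench; origin at the centre of its underside.
- bottle: Bystander: clear bottle, 60 mm diameter, 110 mm high, on the bench; origin at the centre of its underside.
Mind the look-alikes: they are no part of the job. Leave any red look-alike of the holder alone.

How it is judged:
On the way, in this order (a step that is already met when the one before it is completed fails the run):
1. the dish stands lid up, fully down in the holder's pocket, and is let go (horizontal distance between dish and pocket below 0.005 m and z of dish in the frame of pocket between -0.0025 and 0.0025 m and angle between dish's own z axis and vertical below 0.06 rad and contact force between the fingers and dish below 0.2 N), for 0.2 s.
2. the holder is pressed square against both rails (contact force between holder and long_rail above 1 N and contact force between holder and short_rail above 1 N and distance between holder_corner and rail_corner below 0.004 m and angle between the x axis of holder and the x axis of stage, either way round below 0.015 rad and angle between holder's own z axis and vertical below 0.03 rad and contact force between the fingers and holder above 1 N and linear speed of holder below 0.01 m/s), for 0.3 s.
At the end, for the whole second after the job is handed in: Dish lid up in the pocket (5 mm, floor height 2.5 mm, tilt 0.06 rad), untouched. Fingers touch the holder and press it with over 1 N on each rail; corner within 4 mm, parallel within 0.015 rad, flat within 0.03 rad, still (10 mm/s) (all of step 1 and all of step 2); the arm keeps its last pose, push and grip.
It fails at once if the closed grey slide box is moved more than 15 mm (distance of slide_box from where it was at the start of the episode above 0.015 m).
It fails at once if the white pipette-tip box is moved more than 15 mm (distance of tip_box from where it was at the start of the episode above 0.015 m).
It fails at once if the clear bottle with a white cap is moved more than 15 mm (distance of bottle from where it was at the start of the episode above 0.015 m).
It also fails if it takes over 51 s, if anything falls off the work surface, if the arm or the gripper's body presses on something with over 40 N, if the wrist force passes 120 N, or if a joint passes its speed limit or range.

### The arm

A 6-joint arm with a two-finger parallel gripper is mounted at the origin on the work surface. World frame = base frame: x ahead of the robot, y to its left, z up, the work surface at z = 0. Lengths are in m, angles in rad, forces in N, time in s.
With the tool pointing down it reaches from about 0.25 to 0.775 m from the base axis. Payload 4 kg.
Tool frame: the origin (TCP) lies between the finger pads; the fingertips stand 8 mm ahead of it and the grasp point (between the pads) lies 11 mm behind it; z points along the fingers, y is the line along which they close (so a half turn about z gives the same grasp; the last joint's range is limited). The gripper opens to 94 mm and grips with 3 to 60 N. Pads are 16 mm wide; open, the fingers measure 119 mm over their backs; the gripper's body (75 mm by 177 mm) begins 78 mm behind the grasp point.
Start: joints at [-1.406, 0.087, 1.371, -0, 1.684, -0.103], TCP at [0.146, -0.53, 0.214] pointing down, gripper open.
Joint ranges: [-3.1, 3.1], [-0.76, 2.03], [0.27, 2.55], [-1.08, 4.22], [0.17, 2.65], [-2.57, 2.57]. Speed limits (rad/s): [2.79, 2.79, 3.14, 3.14, 3.14, 3.14].

### API

Orientations are given as [roll, pitch, yaw] about the fixed x, y, z axes, in that order (R = Rz(yaw) Ry(pitch) Rx(roll)).
In Python, from rig import observe, capture, camera_params, finish_job, silhouettes, landmark_of gives the robot as it stands. The module is installed in compiled form; this text tells all that it offers.
- The arm moves only by the tool send_rows, never from a script. Its argument "deltas" is a list that holds one entry, the list of rows, each a list of 7 numbers: the shift along the tool's x, y, z in m, then the turn, a rotation vector about the tool's x, y, z in rad, then the opening, from 0 (shut) to 1 (fully open). A call has 1 to 10 rows; each row shifts and turns the commanded pose from where the row before left it, along the tool's axes as they then stand; what a row does not reach is not made up. A row lasts 1/8 s, in which the tool goes at most 62.5 mm and 10.7 degrees, less where a joint would pass 70% of its speed; a pose out of reach is approached as far as the arm can. A call with a gripper value outside its range is refused whole. The fingers move at their own pace and stop on an object; the grip force is fixed at half the most. Time passes only in rows, so rows that do not move let the fingers close. It gives the time, the measured TCP pose, the force, the opening and the grip force at its end, in the units of the state.
- observe(): the state, without advancing time (a new reading comes with each control period).
- capture(name): name is "scene" or "top"; returns (picture, depth): 420x560x3 uint8, blue, green, red; 420x560 float32, m along the optical axis (not along the pixel's ray), 0 where there is no reading.
- camera_params(name): a dict with "mtx" (3x3 intrinsics, pixels), "k1" (the pictures are not rectified: a ray, as slopes to the right and down, at radius r is drawn at 1 + k1 r^2 times it, then the intrinsics apply), "eye" and "rotation" of the camera in the world. Camera axes: x right, y up, looking along -z (the intrinsics and any distortion apply to the point x, -y, -z); pixel columns grow to the right and rows downward; lengths in m; the calibration is good to about 2 mm. A picture is of the moment at which its call begins. camera_params takes no time and is no camera call.
- finish_job(): hands the job in; it is judged then, once.
Trained networks look in the newest picture that a camera, given by its name, has taken for a name from the list of things; names that differ only in an ending like _2 or _b are one class to them, and where a whole thing is asked for, a point or a joint stands for the part that bears it (a point fixed in the world has none). Each returns a list of dicts, best first, with "p" (0 to 1); they miss things now and then, are a little off and sometimes report something else, mostly with a low value. They report only what shows in the picture. A call takes as long as a camera call. They do not tell look-alikes from the thing itself.
- silhouettes(camera, name): "mask" (420x560 bool, what is visible of it) and "xy" ([column, row] in pixels, amid what is visible of it).
- landmark_of(camera, name): "xy" ([column, row] in pixels: a listed point, or the origin of a listed thing).
The state is a dict: "t": time; "joint_positions": joint angles; "qvel": joint speeds; "tau": joint torques, N m; "ee_pos": TCP position; "tool_rot": TCP orientation; "contact_force": force on the tool from outside, world axes, zero at the start; "torque": the same for the moment, N m; "width": opening from 0.0 (shut) to 1.0 (fully open); "grasp_force": force on a finger pad.
Only numpy, scipy, OpenCV 4.12 (cv2) and the standard library are available. Lean on these libraries where they do the work, as an engineer would, in place of code of your own. Each camera call takes 0.05 s, during which the arm holds its last target. There are 200 camera calls.

## Working session

There is one attempt and no reset: what is moved stays moved. The work goes in short steps, Python scripts to look and compute and a tool call to move; the robot and the scene stay as the last step left them, time stands still between calls to the robot, and variables do not carry over. Pictures are saved under pics/ and viewed, at most 10 in all, crops included, and the job is handed in when it is done.

Besides the shell and the picture viewer there is one more tool, called after "Request:" by a JSON object that holds its "method" and its "body". send_rows: Moves the arm, as the interface text tells. Its arguments: {"type":"object","properties":{"deltas":{"type":"array"}},"required":["deltas"]}

```bash
mkdir -p pics; cat > h.py <<'E'
import numpy as np, cv2
from rig import *
from scipy.spatial.transform import Rotation as R
def ray(cam,uv):
    p=camera_params(cam);K=np.array(p["mtx"]);k=p["k1"]
    d=np.array([(uv[0]-K[0,2])/K[0,0],(uv[1]-K[1,2])/K[1,1]])
    s=d.copy()
    for _ in range(30): s=d/(1+k*(s@s))
    return np.array(p["eye"]),np.array(p["rotation"])@np.array([s[0],-s[1],-1.])
def onz(cam,uv,z):
    e,r=ray(cam,uv);return e+r*(z-e[2])/r[2]
def atd(cam,uv,d):
    e,r=ray(cam,uv);return e+r*d
def cloud(cam,depth,mask):
    v,u=np.nonzero(mask&(depth>0));return np.array([atd(cam,(a,b),depth[b,a]) for a,b in zip(u,v)])
E
python3 - <<'E'
from h import *
for c in("scene","top"):
    im,d=capture(c);cv2.imwrite(f"pics/{c}0.png",im);np.save(c+"d.npy",d)
    p=camera_params(c);print(c,p["eye"],np.array(p["rotation"])[:,2],p["mtx"][0],p["k1"])
    for n in("holder","dish","post","pocket","stage","long_rail","short_rail","rail_corner","holder_corner"):
        for o in landmark_of(c,n): print(n,round(o["p"],2),np.round(o["xy"],1),np.round(onz(c,o["xy"],{"post":.067,"pocket":.046,"dish":0,"stage":0}.get(n,.04)),4))
print(observe())
E
```

```text
Traceback (most recent call last):
IndexError: too many indices for array: array is 1-dimensional, but 2 were indexed
```

View pics/scene0.png

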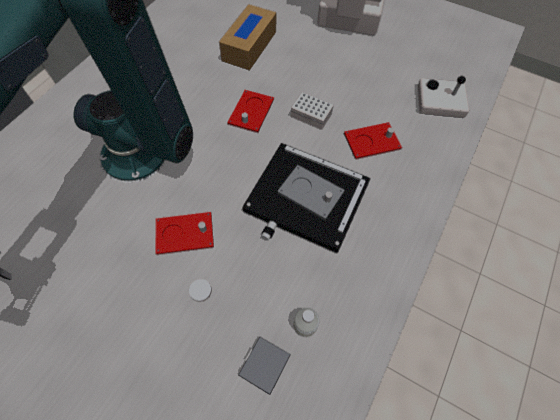

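The scene picture shows the stage at about (307,195) with the grey holder on it, its pocket at (302,185) and post at (327,197). The dish is the white disc at (200,290). Three red look-alikes lie off the stage at (250,110), (373,140) and (185,232), and I'll leave them alone.

```bash
sed -i 's/np.array(p\["rotation"\])@/R.from_euler("xyz",p["rotation"]).as_matrix()@/' h.py
python3 - <<'E'
from h import *
for c in("scene","top"):
    im,d=capture(c);cv2.imwrite(f"pics/{c}1.png",im);np.save(c+"d.npy",d)
    p=camera_params(c);print(c,p)
    for n in("holder","dish","post","pocket","stage","long_rail","short_rail","rail_corner","holder_corner"):
        for o in landmark_of(c,n): print(n,round(o["p"],2),np.round(o["xy"],1),np.round(onz(c,o["xy"],{"post":.067,"pocket":.046,"dish":0,"stage":0}.get(n,.04)),4))
print(observe())
E
```

```text
scene {'mtx': array([[390.25687952,   0.        , 276.47025065],
       [  0.        , 390.25687952, 205.20161403],
       [  0.        ,   0.        ,   1.        ]]), 'k1': -0.014686129278700357, 'eye': array([ 0.76532373, -0.42418436,  1.02067454]), 'rotation': array([ 0.50291394, -0.00879392,  0.52324641])}
holder 0.88 [248.2 109.7] [0.2417 0.3132 0.04  ]
holder 0.82 [309.7 191.3] [0.5641 0.1367 0.04  ]
holder 0.75 [184.9 234.8] [ 0.3322 -0.1599  0.04  ]
holder 0.73 [198.5 294.4] [ 0.4613 -0.2772  0.04  ]
holder 0.64 [372.4 140. ] [0.6481 0.4052 0.04  ]
post 0.94 [242.3 119.4] [0.2615 0.2489 0.067 ]
post 0.78 [391.5 135.4] [0.6956 0.4293 0.067 ]
post 0.77 [325.1 195. ] [0.613  0.1325 0.067 ]
post 0.57 [202.2 228.6] [ 0.3734 -0.1289  0.067 ]
pocket 0.91 [300.2 184.3] [0.53   0.1404 0.046 ]
pocket 0.81 [253.6 103.3] [0.2455 0.3417 0.046 ]
pocket 0.75 [308.9 192.5] [0.5652 0.1285 0.046 ]
pocket 0.65 [171.9 232.8] [ 0.3005 -0.1746  0.046 ]
pocket 0.64 [364.1 141.5] [0.6286 0.3813 0.046 ]
stage 0.65 [304.4 198.7] [0.5541 0.1285 0.    ]
long_rail 0.61 [323.4 160.9] [0.55   0.2541 0.04 
[... 1836 characters left out ...]
8] [0.652  0.1784 0.04  ]
{'t': 1.05, 'joint_positions': array([-1.40608700e+00,  8.71740260e-02,  1.37068357e+00,  2.71258623e-06,
        1.68360218e+00, -1.03085476e-01]), 'qvel': array([ 0.00024551,  0.00190326,  0.00164943, -0.0005167 ,  0.00096933,
        0.00027887]), 'tau': array([-3.12223628e-04, -3.40048420e+01, -3.02603173e+01,  7.17987539e-02,
        2.36491801e-02, -7.26858616e-06]), 'ee_pos': array([ 0.14554076, -0.5304167 ,  0.21352843]), 'tool_rot': array([3.14146020e+00, 1.09925597e-05, 2.67795108e-01]), 'contact_force': array([ 0.19952373, -0.86209175, -0.46358951]), 'torque': array([ 0.00960601, -0.02752013,  0.00419288]), 'grasp_force': 0.0, 'width': 0.9994645650340501}
```

View pics/top1.png

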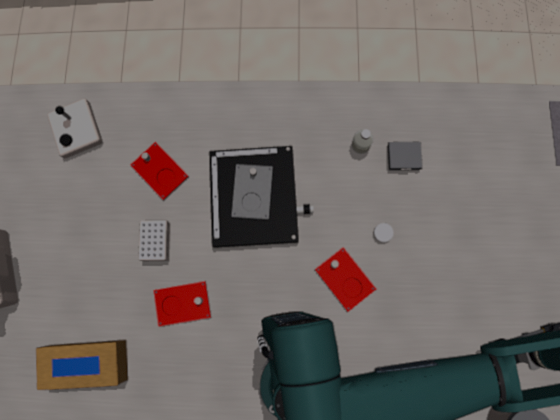

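The top picture shows the grey holder at (252,191), with its pocket at (252,203) and post at (253,172), and the rails on its left and above it. The dish is at (383,233), the bottle at (363,140) and the slide box at (405,156). There are four holder-like things: red ones at (160,170), (182,303) and (345,278), and the grey one at (252,191). Only the grey one is on the stage, so that is the one meant. I'll confirm it in a crop and measure.

```bash
python3 - <<'E'
from h import *
a=cv2.imread("pics/top1.png")[140:255,200:400];b=cv2.imread("pics/scene1.png")[135:310,180:380]
cv2.imwrite("pics/crop_t.png",cv2.resize(a,None,fx=4,fy=4,interpolation=cv2.INTER_CUBIC))
cv2.imwrite("pics/crop_s.png",cv2.resize(b,None,fx=3.4,fy=3.4,interpolation=cv2.INTER_CUBIC))
for c,w,q in(("top",(383,233),(240,190)),("scene",(200,290),(312,200))):
    im=cv2.imread(f"pics/{c}1.png");D=np.load(c+"d.npy");g=im.min(2).astype(int)
    # dish: above-bench depth and colour
    u0,v0=w;print(c,"dish px",im[v0,u0],"bench",im[v0+22,u0],"z",atd(c,w,D[v0,u0]))
    m=np.zeros(g.shape,bool);m[v0-16:v0+17,u0-16:u0+17]=1
    for n in("dish",):
        P=cloud(c,D,m);top=P[P[:,2]>.014];print("dish cloud",len(top),top.mean(0),top.min(0),top.max(0))
    m[:]=0
    x0,x1,y0,y1=(205,300,140,250) if c=="top" else (240,372,140,255)
    m[y0:y1,x0:x1]=1
    P=cloud(c,D,m);v,u=np.nonzero(m&(D>0));np.save(c+"P.npy",np.c_[P,u,v,im[v,u]])
    print(np.histogram(P[:,2],bins=np.arange(.02,.1,.004)))
E
```

```text
top dish px [143 139 141] bench [122 124 129] z [ 0.44790175 -0.26121217  0.02069208]
dish cloud 277 [ 0.45103519 -0.26189495  0.02194347] [ 0.42329856 -0.28935903  0.01567723] [ 0.4787219  -0.23448237  0.02831279]Traceback (most recent call last):
  File "<stdin>", line 15, in <module>
  File "h.py", line 15, in cloud
    v,u=np.nonzero(mask&(depth>0));return np.array([atd(cam,(a,b),depth[b,a]) for a,b in zip(u,v)])
                                                    ~~~^^^^^^^^^^^^^^^^^^^^^^
  File "h.py", line 13, in atd
    e,r=ray(cam,uv);return e+r*d
        ~~~^^^^^^^^
  File "h.py", line 5, in ray
    p=camera_params(cam);K=np.array(p["mtx"]);k=p["k1"]
ValueError: time passes only in moves, steps and waits
```

View pics/crop_t.png

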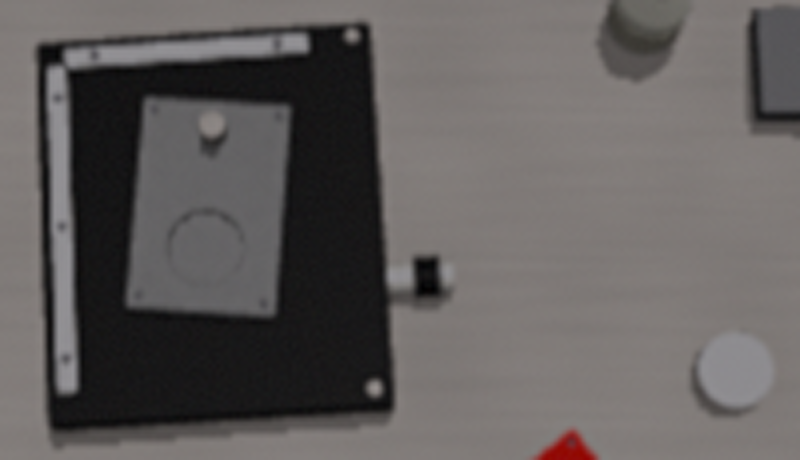

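View pics/crop_s.png

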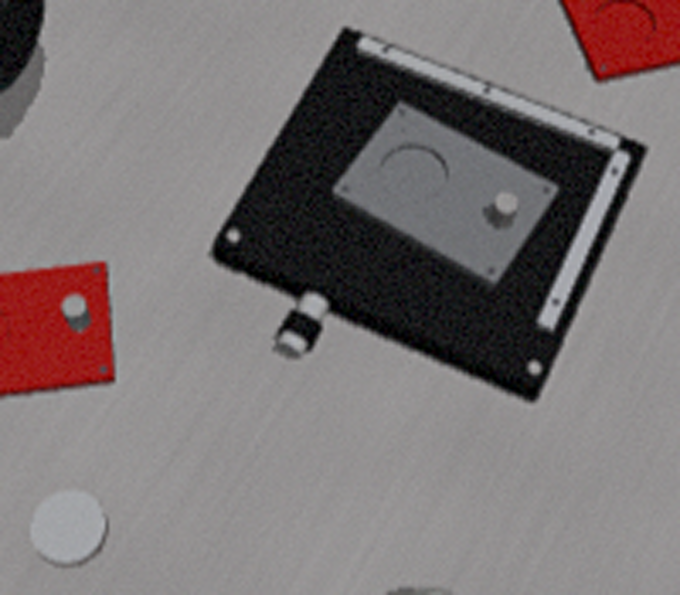

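The crops confirm the grey holder. Its post and pocket match the description, and the rails are on its left and above it in the top view. The plain white disc is the dish.

```bash
cat > h.py <<'E'
import numpy as np, cv2
from rig import *
from scipy.spatial.transform import Rotation as R
_c={}
def par(c):
    if c not in _c: _c[c]=camera_params(c)
    return _c[c]
def rays(cam,uv):
    p=par(cam);K=np.array(p["mtx"]);uv=np.asarray(uv,float).reshape(-1,1,2)
    s=cv2.undistortPoints(uv,K,np.array([p["k1"],0,0,0]))[:,0]
    return np.array(p["eye"]),np.c_[s[:,0],-s[:,1],-np.ones(len(s))]@R.from_euler("xyz",p["rotation"]).as_matrix().T
def onz(cam,uv,z):
    e,r=rays(cam,uv);return (e+r*((z-e[2])/r[:,2])[:,None])[:,:2]
def blob(im,lo,hi,seed,close=0):
    """connected region of grey levels lo..hi nearest the seed pixel"""
    g=im.min(2);m=((g>=lo)&(g<=hi)&(im.max(2).astype(int)-g<40)).astype(np.uint8)
    if close:m=cv2.morphologyEx(m,cv2.MORPH_CLOSE,np.ones((close,close)))
    n,l=cv2.connectedComponents(m);s=l[seed[1]-2:seed[1]+3,seed[0]-2:seed[0]+3];k=np.bincount(s[s>0]).argmax()
    return l==k
def rect(cam,m,z):
    c=max(cv2.findContours(m.astype(np.uint8),0,1)[0],key=cv2.contourArea)[:,0]
    r=cv2.minAreaRect((onz(cam,c,z)*1000).astype(np.float32));return r
E
python3 - <<'E'
from h import *
for c,dd,hh,ll,ss in(("top",(383,233),(248,187),(214,192),(270,151)),("scene",(200,290),(314,195),(330,163),(349,210))):
    im=cv2.imread(f"pics/{c}1.png")
    print(c,[im[b-1:b+2,a-1:a+2].mean((0,1)).round() for a,b in(dd,hh,ll,ss)])
    lo=int(im[hh[1],hh[0]].min()*.6)
    m=blob(im,lo,255,hh,3);print("holder",m.sum(),rect(c,m,.052))
    for n,s in(("long",ll),("short",ss)):
        m=blob(im,80,255,s);print(n,m.sum(),rect(c,m,.05))
    g=im.min(2).astype(int);bench=im[dd[1]+22,dd[0]].min()
    m=blob(im,(im[dd[1],dd[0]].min()+int(bench))//2,255,dd);
    print("dish",m.sum(),cv2.minEnclosingCircle((onz(c,np.argwhere(m)[:,::-1],.022)*1000).astype(np.float32)),onz(c,np.argwhere(m)[:,::-1],.022).mean(0))
    for n,z in(("dish",.01),("post",.067),("pocket",.05)):
        for o in silhouettes(c,n)[:4]:
            uv=np.argwhere(o["mask"])[:,::-1];print(n,round(o["p"],2),len(uv),uv.mean(0).round(1),onz(c,uv,z).mean(0).round(4))
E
```

```text
top [array([143., 139., 141.]), array([99., 98., 99.]), array([143., 140., 141.]), array([118., 115., 117.])]
holder 1970 ((567.7793579101562, 133.94512939453125), (111.71363830566406, 162.7935333251953), 86.66246032714844)
long 723 ((602.1412353515625, 211.70407104492188), (155.68167114257812, 326.6202697753906), 57.33725357055664)
short 723 ((602.1412353515625, 211.70407104492188), (155.68167114257812, 326.6202697753906), 57.33725357055664)
dish 225916 ((675.7918701171875, 80.28096771240234), 1147.869140625) [0.54789222 0.04285043]
dish 0.56 268 [383.3 232.3] [ 0.4516 -0.2642]
post 0.94 1955 [251.9 192.3] [0.5604 0.132 ]
post 0.93 1736 [158.7 170.7] [0.6258 0.4162]
post 0.7 2006 [181.6 303.2] [0.2343 0.3268]
post 0.64 2015 [345.2 278.5] [ 0.3101 -0.1406]
pocket 0.97 1790 [158.9 170.7] [0.6302 0.4208]
pocket 0.91 1958 [252.  192.1] [0.5649 0.1331]
pocket 0.81 2002 [181.6 303.2] [0.2338 0.3309]
pocket 0.66 1999 [345.1 278.5] [ 0.3107 -0.1423]
scene [array([166., 162., 162.]), array([118., 113., 113.]), array([150., 147., 146.]), array([173., 168., 165.])]
holder 1840 ((566.9768676757
[... 178 characters left out ...]
052757263183594)
short 196252 ((534.592529296875, 291.141357421875), (2050.310546875, 1494.3497314453125), 31.052757263183594)
dish 209018 ((265.9980163574219, 521.4960327148438), 1255.8614501953125) [0.52947376 0.09973905]
dish 0.71 406 [199.7 290. ] [ 0.4478 -0.2613]
post 0.96 1836 [310.6 191.8] [0.572  0.1214]
post 0.88 2021 [183.  233.4] [ 0.337 -0.166]
post 0.68 1219 [250.5 111.2] [0.2656 0.2922]
post 0.62 1435 [372.6 140.3] [0.6524 0.382 ]
pocket 0.91 1312 [250.7 110.9] [0.2564 0.3064]
pocket 0.77 2032 [183.1 233.2] [ 0.3291 -0.1607]
pocket 0.64 1935 [310.7 192.1] [0.5695 0.1304]
pocket 0.6 1432 [372.4 140.2] [0.6496 0.3964]<stdin>:10: RuntimeWarning: overflow encountered in scalar add
```

```bash
python3 - <<'E'
from h import *
cr={"top":(4,(200,140),[(72,68),(78,390)],[(70,69),(308,52)]),"scene":(3.4,(180,135),[(360,50),(612,148)],[(614,158),(542,325)])}
for c,(f,o,L,S) in cr.items():
    for n,E in(("long",L),("short",S)):
        w=onz(c,(np.array(E)+.5)/f-.5+np.array(o),.05);d=w[1]-w[0];print(c,n,w.round(4).tolist(),np.degrees(np.arctan2(*d[::-1])))
    im=cv2.imread(f"pics/{c}1.png");hsv=im.min(2)
    # bright rail pixels on black stage: local threshold using bounding polygon of the stage
    m=hsv>(85 if c=="top" else 100)
    x=(np.arange(560)[None],np.arange(420)[:,None])
    u,v=np.nonzero(m.T);W=onz(c,np.c_[u,v],.05)
    a=W[(abs(W[:,0]-.545)<.11)&(abs(W[:,1]-.235)<.022)];b=W[(abs(W[:,0]-.683)<.014)&(abs(W[:,1]-.13)<.07)]
    p=np.polyfit(a[:,0]-.545,a[:,1],1);q=np.polyfit(b[:,1]-.13,b[:,0],1);print(c,"long centre y",p,len(a),"short centre x",q,len(b))
    dd=(383,233) if c=="top" else (200,290)
    g=im.min(2).astype(float);s=cv2.GaussianBlur(g,(0,0),.8)[dd[1]-25:dd[1]+26,dd[0]-25:dd[0]+26]
    t=(s[23:28,23:28].mean()+np.median(s))/2;n,l=cv2.connectedComponents((s>t).astype(np.uint8));mm=np.argwhere(l==l[25,25])[:,::-1]+np.array(dd)-25
    w=onz(c,mm,.022);print("dish",len(mm),w.mean(0),cv2.minEnclosingCircle((w*1000).astype(np.float32)))
E
```

```text
top long [[0.6749, 0.2411], [0.4278, 0.2274]] -176.84312343412503
top short [[0.6741, 0.2426], [0.6881, 0.0609]] -85.5901324563083
top long centre y [0.05321856 0.24484477] 361 short centre x [-0.04887889  0.69045207] 194
dish 249 [ 0.45192557 -0.26348972] ((452.2973937988281, -263.7359619140625), 26.998071670532227)
scene long [[0.4318, 0.2269], [0.673, 0.2458]] 4.469056698786737
scene short [[0.6787, 0.2372], [0.6937, 0.0613]] -85.13097739150533
scene long centre y [0.03597156 0.24642988] 396 short centre x [-0.04495635  0.69005229] 194
dish 343 [ 0.44876685 -0.26127518] ((448.2712707519531, -260.9804992675781), 27.973377227783203)
```

Request:
{"method": "send_rows", "body": {"deltas": [[[0.06,0,0,0,0,0.13,1],[0.06,0,0,0,0,0.13,1],[0.05,-0.03,0,0,0,0,1],[0.04,-0.045,0,0,0,0,1],[0.03,-0.05,0.02,0,0,0,1],[0.03,-0.05,0.02,0,0,0,1],[0.02,-0.05,0.02,0,0,0,1]]]}}

```text
t: 2.22
ee_pos: [0.4321, -0.2782, 0.153]
tool_rot: [3.141, -0.001, 0.008]
contact_force: [-0.0, 0.1, 0.1]
width: 1.001
grasp_force: 0.0
```

Request:
{"method": "send_rows", "body": {"deltas": [[[0.018,-0.016,0.03,0,0,0,1],[0,0,0.04,0,0,0,1],[0,0,0.04,0,0,0,1],[0,0,0.0245,0,0,0,1],[0,0,0,0,0,0,0.8],[0,0,0,0,0,0,0.5],[0,0,0,0,0,0,0.5],[0,0,0,0,0,0,0.5],[0,0,0,0,0,0,0.5]]]}}

```text
t: 3.35
ee_pos: [0.4497, -0.2644, 0.0204]
tool_rot: [3.14, -0.002, 0.008]
contact_force: [-0.0, -0.0, 3.9]
width: 0.609
grasp_force: 30.0
```

Request:
{"method": "send_rows", "body": {"deltas": [[[0,0,0,0,0,0,0.9],[0,0,0,0,0,0,0.9],[0,0,0,0,0,-0.17,0.9],[0,0,0,0,0,-0.17,0.9],[0,0,0,0,0,-0.17,0.9],[0,0,0,0,0,-0.17,0.9],[0,0,0,0,0,-0.17,0.9],[0,0,0,0,0,-0.17,0.9],[0,0,0,0,0,-0.17,0.9],[0,0,0,0,0,-0.17,0.9]]]}}

```text
t: 4.6
ee_pos: [0.4486, -0.2636, 0.0185]
tool_rot: [-3.141, -0.0, 1.373]
contact_force: [-1.0, -0.0, 0.7]
width: 0.9
grasp_force: 0.0
```

Request:
{"method": "send_rows", "body": {"deltas": [[[0,0,0,0,0,-0.17,0.9],[0,0,0,0,0,0,0.5],[0,0,0,0,0,0,0.5],[0,0,0,0,0,0,0.5],[0,0,0,0,0,0,0.5],[0,0,-0.02,0,0,0,0.5]]]}}

```text
t: 5.35
ee_pos: [0.4475, -0.2628, 0.0373]
tool_rot: [-3.138, -0.003, 1.537]
contact_force: [0.5, 0.6, -0.7]
width: 0.61
grasp_force: 30.0
```

Request:
{"method": "send_rows", "body": {"deltas": [[[0,0,-0.02,0,0,0.1,0.5],[0,0,-0.02,0,0,0.18,0.5],[0,0,-0.02,0,0,0.18,0.5],[0,0,-0.02,0,0,0.18,0.5],[0,0,-0.02,0,0,0.18,0.5],[0,0,0,0,0,0.18,0.5],[0,0,0,0,0,0.18,0.5],[0,0,0,0,0,0.18,0.5],[0,0,0,0,0,0.18,0.5]]]}}

```text
t: 6.48
ee_pos: [0.4488, -0.2637, 0.1388]
tool_rot: [-3.141, 0.0, -0.009]
contact_force: [-0.4, -0.5, -0.2]
width: 0.605
grasp_force: 30.0
```

Request:
{"method": "send_rows", "body": {"deltas": [[[0.01,-0.03,0,0,0,0,0.5],[0.01,-0.05,0,0,0,0,0.5],[0.01,-0.05,0,0,0,0,0.5],[0.01,-0.05,0,0,0,0,0.5],[0.01,-0.05,0,0,0,0,0.5],[0.01,-0.05,0,0,0,0,0.5],[0.01,-0.05,0,0,0,0,0.5],[0.01,-0.04,0,0,0,0,0.5],[0.005,-0.028,0,0,0,0,0.5],[0,0,0,0,0,0,0.5]]]}}

```text
t: 7.72
ee_pos: [0.5347, 0.1356, 0.1386]
tool_rot: [3.141, 0.001, 0.001]
contact_force: [0.6, -1.2, -0.6]
width: 0.608
grasp_force: 30.0
```

Request:
{"method": "send_rows", "body": {"deltas": [[[0.001,0,-0.0,0,0,0,0.5],[0,0,0.03,0,0,0,0.5],[0,0,0.02,0,0,0,0.5],[0,0,0.01,0,0,0,0.5],[0,0,0,0,0,0,0.5],[0,0,0,0,0,0,0.5]]]}}

```text
t: 8.48
ee_pos: [0.5366, 0.1336, 0.0801]
tool_rot: [-3.142, -0.002, -0.003]
contact_force: [0.3, -0.6, -0.6]
width: 0.607
grasp_force: 30.0
```

```bash
python3 - <<'E'
from h import *
for c in("scene","top"):
    im,d=capture(c);cv2.imwrite(f"pics/{c}2.png",im)
a=cv2.imread("pics/top2.png")[145:250,195:315];b=cv2.imread("pics/scene2.png")[135:255,240:375]
f=lambda q:cv2.resize(q,(400,int(400*q.shape[0]/q.shape[1])),interpolation=cv2.INTER_CUBIC)
a,b=f(a),f(b);h=min(len(a),len(b));cv2.imwrite("pics/both2.png",np.hstack([a[:h],b[:h]]))
E
```

```text
(no output)
```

View pics/both2.png

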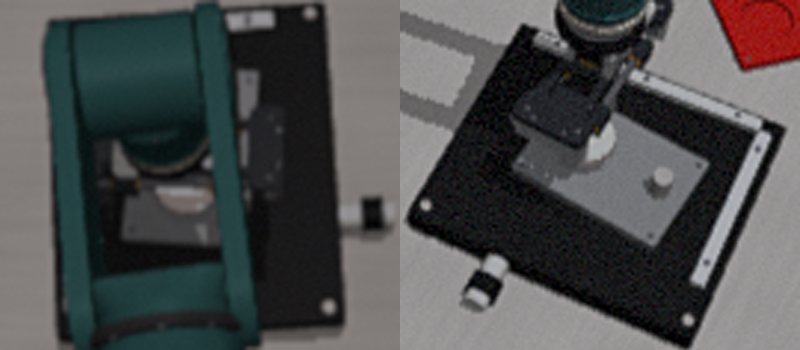

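The left half (top camera) shows the dish hidden by the arm at about (185,195). The right half (scene camera) shows it over the pocket at about (600,145), with the post free at (660,180). I'll lower by force feedback.

Request:
{"method": "send_rows", "body": {"deltas": [[[0,0,0.004,0,0,0,0.5],[0,0,0.003,0,0,0,0.5],[0,0,0.002,0,0,0,0.5],[0,0,0.002,0,0,0,0.5],[0,0,0,0,0,0,0.5]]]}}

```text
t: 9.2
ee_pos: [0.5356, 0.1341, 0.0676]
tool_rot: [3.142, 0.001, -0.002]
contact_force: [-0.2, -0.4, 0.3]
width: 0.614
grasp_force: 30.0
```

Request:
{"method": "send_rows", "body": {"deltas": [[[0,0,0.002,0,0,0,0.5],[0,0,0.001,0,0,0,0.5],[0,0,0,0,0,0,0.5]]]}}

```text
t: 9.57
ee_pos: [0.5358, 0.1341, 0.0649]
tool_rot: [-3.141, 0.0, -0.002]
contact_force: [-0.5, 0.7, -0.3]
width: 0.611
grasp_force: 30.0
```

Request:
{"method": "send_rows", "body": {"deltas": [[[0,0,0.001,0,0,0,0.5],[0,0,0,0,0,0,0.5]]]}}

```text
t: 9.82
ee_pos: [0.536, 0.1341, 0.0649]
tool_rot: [-3.141, -0.001, -0.002]
contact_force: [-2.1, 0.5, 5.4]
width: 0.612
grasp_force: 30.0
```

Request:
{"method": "send_rows", "body": {"deltas": [[[0,0,0.001,0,0,0,0.5],[0,0,0,0,0,0,0.5]]]}}

```text
t: 10.07
ee_pos: [0.5365, 0.134, 0.0648]
tool_rot: [-3.142, -0.002, -0.002]
contact_force: [-2.6, -0.2, 8.6]
width: 0.609
grasp_force: 30.0
```

Request:
{"method": "send_rows", "body": {"deltas": [[[0,0,0,0,0,0,0.9],[0,0,0,0,0,0,0.9],[0,0,0,0,0,0,0.9],[0,0,-0.01,0,0,0,0.9],[0,0,-0.03,0,0,0,0.9],[0,0,-0.05,0,0,0,0.9],[0,0.04,-0.06,0,0,0,0.9],[-0.05,0.06,-0.02,0,0,0,0.9],[-0.05,0.06,0,0,0,0,0.9],[-0.05,0.05,0,0,0,0,0.9]]]}}

```text
t: 11.32
ee_pos: [0.4116, -0.0406, 0.2216]
tool_rot: [3.14, -0.002, -0.002]
contact_force: [-0.0, -1.8, 0.9]
width: 0.896
grasp_force: 0.0
```

```bash
python3 - <<'E'
from h import *
print(observe()["ee_pos"])
for c in("scene","top"):
    im,d=capture(c);cv2.imwrite(f"pics/{c}3.png",im)
    for n,z in(("post",.067),("pocket",.046),("dish",.046)):
        for o in landmark_of(c,n): print(c,n,round(o["p"],2),np.round(o["xy"],1),onz(c,o["xy"],z).round(4))
    for o in silhouettes(c,"dish"):
        uv=np.argwhere(o["mask"])[:,::-1];w=onz(c,uv,.068);print("dishmask",round(o["p"],2),len(uv),uv.mean(0),w.mean(0))
    hh=(250,182) if c=="top" else (322,205)
    m=blob(im,int(im[hh[1],hh[0]].min()*.6),255,hh,3);print("holder",m.sum(),rect(c,m,.052))
a=cv2.imread("pics/top3.png")[145:250,195:315];b=cv2.imread("pics/scene3.png")[135:255,240:375]
f=lambda q:cv2.resize(q,(400,int(400*q.shape[0]/q.shape[1])),interpolation=cv2.INTER_CUBIC)
a,b=f(a),f(b);h=min(len(a),len(b));cv2.imwrite("pics/both3.png",np.hstack([a[:h],b[:h]]))
E
```

```text
[ 0.41155373 -0.04059126  0.22162364]
scene post 0.93 [392.3 134.3] [[0.6962 0.4346]]
scene post 0.77 [328.  196.7] [[0.6226 0.1316]]
scene post 0.67 [244.6 120.2] [[0.2696 0.2498]]
scene pocket 0.91 [173.7 234.3] [[ 0.3075 -0.1757]]
scene pocket 0.86 [299.6 186.3] [[0.5318 0.1335]]
scene pocket 0.62 [364.2 141.1] [[0.6282 0.3829]]
scene pocket 0.57 [251.8 103.5] [[0.2408 0.3379]]
scene dish 0.55 [300.8 188.7] [[0.5387 0.128 ]]
dishmask 0.8 335 [301.70746269 184.44477612] [0.53926431 0.12953994]
holder 1843 ((568.185546875, 134.0671844482422), (112.38053131103516, 162.015380859375), 86.69799041748047)
top post 0.78 [337.6 263.7] [[ 0.3519 -0.1192]]
top post 0.7 [198.9 301.5] [[0.2398 0.2768]]
top post 0.64 [251.3 171.4] [[0.624  0.1352]]
top post 0.6 [145.2 157.1] [[0.6682 0.4605]]
top pocket 0.95 [163.1 174.8] [[0.6182 0.4077]]
top pocket 0.92 [354.  286.6] [[ 0.2875 -0.1683]]
top pocket 0.85 [172.4 305.5] [[0.2265 0.3585]]
top pocket 0.81 [248.9 203.2] [[0.5313 0.142 ]]
top dish 0.68 [251.9 196.9] [[0.5506 0.1335]]
dishmask 0.83 307 [251.29641694 200.45602606] [0.53527361 0.13301888]
holder 1967 ((568.557861328125, 133.9225616455078), (111.65424346923828, 162.4540557861328), 86.71977233886719)
```

View pics/both3.png

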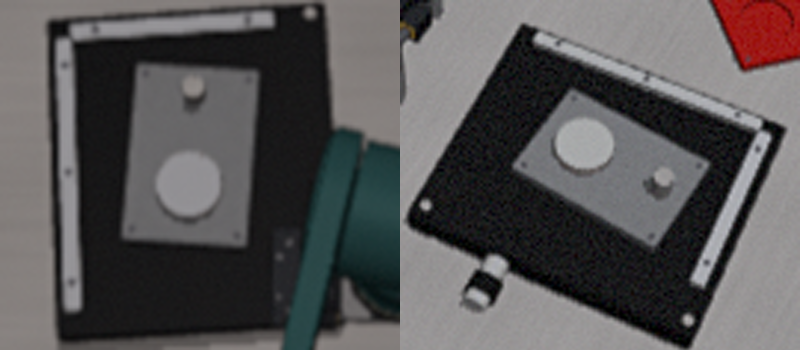

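The picture shows the dish lying in the pocket, at (188,183) in the top view and (583,143) in the scene view, and the post is clear. I'll check the lid height from depth, since 68 mm means it is seated.

```bash
python3 - <<'E'
from h import *
for c,ps in(("top",((251,200),(251,185))),("scene",((302,184),(317,199)))):
    im,d=capture(c)
    for p in ps:
        g=np.array([(u,v) for u in range(p[0]-4,p[0]+5) for v in range(p[1]-3,p[1]+4)]);e,r=rays(c,g);z=e[2]+r[:,2]*d[g[:,1],g[:,0]];print(c,p,np.median(z).round(4),z.std())
E
```

```text
top (251, 200) 0.0677 0.002482187865020098
top (251, 185) 0.0524 0.002275000312117615
scene (302, 184) 0.0671 0.0018302576549233934
scene (317, 199) 0.0513 0.002227100748588413
```

Request:
{"method": "send_rows", "body": {"deltas": [[[0.04,-0.03,0,0,0,0,0.7],[0.05,-0.04,0,0,0,0,0.7],[0.05,-0.04,0,0,0,0,0.6],[0.05,-0.04,0,0,0,0,0.6],[0.0217,-0.0216,0.02,0,0,0,0.6],[0,0,0.03,0,0,0,0.6],[0,0,0,0,0,0,0.6]]]}}

```text
t: 12.8
ee_pos: [0.6193, 0.1298, 0.1662]
tool_rot: [3.14, 0.008, -0.001]
contact_force: [-0.5, -0.1, -0.2]
width: 0.599
grasp_force: 0.0
```

Request:
{"method": "send_rows", "body": {"deltas": [[[0.0035,-0.001,0.04,0,0,0,0.6],[0,0,0.04,0,0,0,0.6],[0,0,0.021,0,0,0,0.6],[0,0,0,0,0,0,0.3],[0,0,0,0,0,0,0.1],[0,0,0,0,0,0,0.1],[0,0,0,0,0,0,0.1]]]}}

```text
t: 13.68
ee_pos: [0.6253, 0.1304, 0.071]
tool_rot: [-3.141, -0.003, -0.002]
contact_force: [-0.7, 0.4, 1.0]
width: 0.212
grasp_force: 2.0
```

Request:
{"method": "send_rows", "body": {"deltas": [[[0,0,0,0,0,0,0.1]]]}}

```text
t: 13.8
ee_pos: [0.6253, 0.1303, 0.071]
tool_rot: [-3.141, -0.003, -0.002]
contact_force: [-0.2, 0.4, 4.5]
width: 0.207
grasp_force: 30.0
```

Request:
{"method": "send_rows", "body": {"deltas": [[[0,0,0,0,0,0,0.4],[0,0,0.004,0,0,0,0.4],[0,0,0.002,0,0,0,0.4],[0,0,0,0,0,0,0.4]]]}}

```text
t: 14.3
ee_pos: [0.624, 0.13, 0.0626]
tool_rot: [3.141, 0.002, -0.002]
contact_force: [0.5, -0.1, -0.4]
width: 0.401
grasp_force: 0.0
```

Request:
{"method": "send_rows", "body": {"deltas": [[[0,0,-0.001,0,0,0,0.1],[0,0,0,0,0,0,0.1],[0,0,0,0,0,0,0.1],[0,0,0,0,0,0,0.1]]]}}

```text
t: 14.8
ee_pos: [0.6246, 0.1301, 0.0647]
tool_rot: [-3.142, -0.001, -0.002]
contact_force: [0.4, 0.8, 0.5]
width: 0.209
grasp_force: 30.0
```

Request:
{"method": "send_rows", "body": {"deltas": [[[0.004,-0.006,0,0,0,-0.02,0.1],[0.005,-0.008,0,0,0,-0.02,0.1],[0.005,-0.008,0,0,0,-0.02,0.1],[0.005,-0.008,0,0,0,-0.02,0.1],[0.004,-0.008,0,0,0,-0.02,0.1],[0.002,-0.005,0,0,0,-0.012,0.1],[0,0,0,0,0,0,0.1]]]}}

```text
t: 15.68
ee_pos: [0.648, 0.1752, 0.0647]
tool_rot: [-3.14, -0.002, 0.111]
contact_force: [0.7, 0.6, 2.3]
width: 0.208
grasp_force: 30.0
```

```bash
cat > look.py <<'E'
from h import *
import sys
k=sys.argv[1];o=observe();print({q:np.round(o[q],4) for q in("ee_pos","tool_rot","contact_force","torque")})
im,d=capture("scene");cv2.imwrite(f"pics/s{k}.png",im)
b=im[130:260,235:385];cv2.imwrite(f"pics/c{k}.png",cv2.resize(b,None,fx=4.6,fy=4.6,interpolation=cv2.INTER_CUBIC))
E
python3 look.py 4
```

```text
{'ee_pos': array([0.648 , 0.1752, 0.0647]), 'tool_rot': array([-3.1404e+00, -1.6000e-03,  1.1060e-01]), 'contact_force': array([0.6968, 0.6244, 2.3179]), 'torque': array([ 0.076 , -0.1311,  0.0292])}
```

View pics/c4.png

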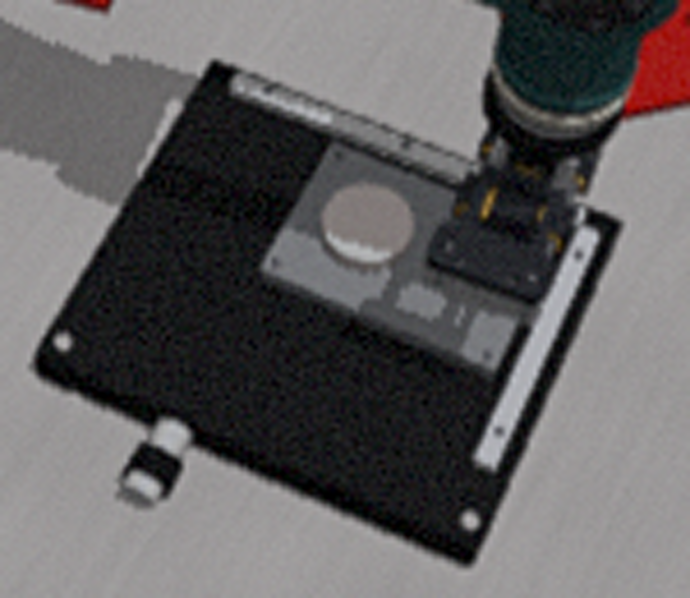

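The crop shows the holder almost parallel to both rails. A few millimetres of gap remain at the long rail (330,145) and the short rail (520,340). I'll push on in small steps.

Request:
{"method": "send_rows", "body": {"deltas": [[[0.002,-0.002,0,0,0,0,0.1],[0.002,-0.002,0,0,0,0,0.1],[0.002,-0.002,0,0,0,0,0.1],[0,0,0,0,0,0,0.1]]]}}

```text
t: 16.23
ee_pos: [0.6531, 0.1809, 0.0647]
tool_rot: [-3.141, -0.001, 0.11]
contact_force: [0.9, -1.6, 5.1]
width: 0.209
grasp_force: 30.0
```

Request:
{"method": "send_rows", "body": {"deltas": [[[0.002,-0.002,0,0,0,0,0.1],[0,0,0,0,0,0,0.1]]]}}

```text
t: 16.48
ee_pos: [0.6549, 0.1831, 0.0648]
tool_rot: [-3.141, -0.001, 0.11]
contact_force: [-0.5, -0.8, 4.4]
width: 0.206
grasp_force: 30.0
```

Request:
{"method": "send_rows", "body": {"deltas": [[[0.002,-0.002,0,0,0,0,0.1],[0,0,0,0,0,0,0.1]]]}}

```text
t: 16.73
ee_pos: [0.6563, 0.1852, 0.0647]
tool_rot: [3.141, -0.0, 0.11]
contact_force: [-1.4, -0.4, 5.9]
width: 0.205
grasp_force: 30.0
```

Request:
{"method": "send_rows", "body": {"deltas": [[[0.002,-0.002,0,0,0,0,0.1],[0,0,0,0,0,0,0.1]]]}}

```text
t: 16.98
ee_pos: [0.6569, 0.1867, 0.0647]
tool_rot: [3.14, 0.003, 0.11]
contact_force: [-4.4, -3.5, 6.3]
width: 0.203
grasp_force: 30.0
```

Request:
{"method": "send_rows", "body": {"deltas": [[[0.001,-0.002,0,0,0,0,0.1],[0,0,0,0,0,0,0.1]]]}}

```text
t: 17.23
ee_pos: [0.6569, 0.1884, 0.0647]
tool_rot: [3.14, 0.005, 0.11]
contact_force: [-6.7, -4.7, 8.3]
width: 0.211
grasp_force: 30.0
```

Request:
{"method": "send_rows", "body": {"deltas": [[[0.001,-0.002,0,0,0,0,0.1],[0,0,0,0,0,0,0.1]]]}}

```text
t: 17.48
ee_pos: [0.6569, 0.1902, 0.0647]
tool_rot: [3.139, 0.007, 0.11]
contact_force: [-9.2, -4.6, 9.0]
width: 0.205
grasp_force: 30.0
```

Request:
{"method": "send_rows", "body": {"deltas": [[[0,-0.002,0,0,0,0,0.1],[0,0,0,0,0,0,0.1]]]}}

```text
t: 17.73
ee_pos: [0.6569, 0.1907, 0.0647]
tool_rot: [3.137, 0.007, 0.109]
contact_force: [-7.5, -7.4, 9.5]
width: 0.208
grasp_force: 30.0
```

Request:
{"method": "send_rows", "body": {"deltas": [[[0,-0.002,0,0,0,0,0.1],[0,0,0,0,0,0,0.1]]]}}

```text
t: 17.98
ee_pos: [0.6569, 0.1907, 0.0646]
tool_rot: [3.134, 0.007, 0.108]
contact_force: [-7.1, -11.6, 8.9]
width: 0.205
grasp_force: 30.0
```

```bash
python3 look.py 5; python3 - <<'E'
from rig import *
print(landmark_of("scene","holder_corner")[:1] and [ (round(o["p"],2),o["xy"]) for o in landmark_of("scene","holder_corner")])
E
```

```text
{'ee_pos': array([0.6569, 0.1907, 0.0646]), 'tool_rot': array([3.1336, 0.0071, 0.1077]), 'contact_force': array([ -7.1077, -11.5583,   8.8681]), 'torque': array([-1.8437,  1.435 ,  0.0181])}
[(0.89, [257.3, 132.1]), (0.65, [210.9, 214.4])]
```

View pics/c5.png

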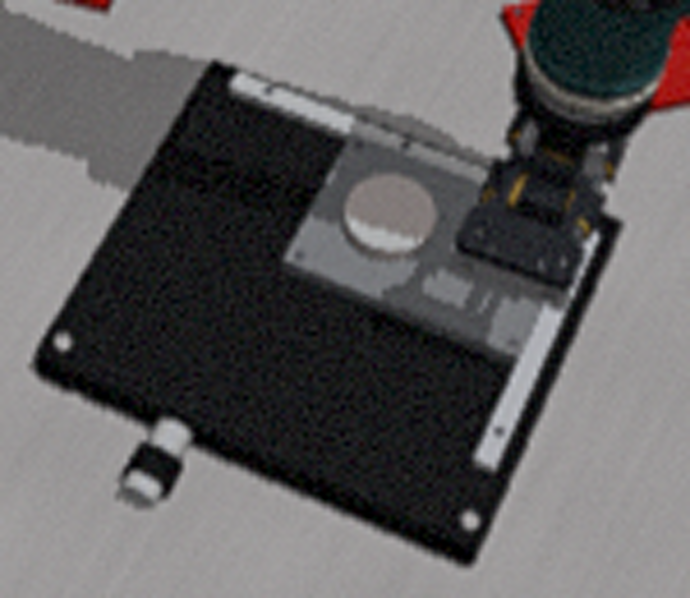

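Request:
{"method": "send_rows", "body": {"deltas": [[[0.001,0,0,0,0,0,0.1],[0.001,-0.001,0,0,0,0,0.1],[0,0,0,0,0,0,0.1],[0,0,0,0,0,0,0.1],[0,0,0,0,0,0,0.1]]]}}

```text
t: 18.75
ee_pos: [0.6571, 0.1908, 0.0645]
tool_rot: [3.132, 0.012, 0.107]
contact_force: [-11.2, -12.9, 11.9]
width: 0.206
grasp_force: 30.0
```

```bash
python3 - <<'E'
from h import *
o=observe();print({q:np.round(o[q],4) for q in("ee_pos","tool_rot","contact_force","torque")})
for c,seed in(("scene",(300,180)),):
    im,d=capture(c);g=cv2.GaussianBlur(im.min(2).astype(np.float32),(0,0),.7)
    # sample brightness along lines across the holder's free edges, in world coords
    p=par(c);Rm=R.from_euler("xyz",p["rotation"]).as_matrix();K=np.array(p["mtx"])
    def val(w):
        q=(w-p["eye"])@Rm;s=np.c_[q[:,0],-q[:,1]]/-q[:,2:];s=s*(1+p["k1"]*(s**2).sum(1,keepdims=True))
        uv=(s*[K[0,0],K[1,1]]+K[:2,2]).astype(np.float32);return cv2.remap(g,uv[:,:1],uv[:,1:],1)[:,0]
    a=.055;ex=np.array([np.cos(a),np.sin(a),0]);ey=np.array([-np.sin(a),np.cos(a),0]);post=np.array([.6569,.1907,.052]);C=post-.055*ex
    t=np.arange(-.012,.0121,.0005)
    def edge(base,n,ss,al):
        r=[]
        for s in ss:
            v=val(base+s*al+t[:,None]*n);r.append(t[np.argmin(np.gradient(cv2.GaussianBlur(v[:,None],(0,0),2)[:,0]))])
        r=np.array(r);k=abs(r-np.median(r))<.003;f=np.polyfit(np.array(ss)[k],r[k],1);print(f.round(4),k.sum(),len(ss),(r[k]-np.polyval(f,np.array(ss)[k])).std())
    edge(C-.055*ey,-ey,np.arange(-.07,.071,.004),ex)   # -y edge: slope s -> holder yaw = a - s
    edge(C-.080*ex,-ex,np.arange(-.045,.046,.004),ey)  # -x edge: holder yaw = a + s
E
```

```text
{'ee_pos': array([0.6571, 0.1908, 0.0645]), 'tool_rot': array([3.132 , 0.0116, 0.107 ]), 'contact_force': array([-11.2104, -12.9138,  11.9261]), 'torque': array([-2.3235,  2.1326, -0.0259])}
[-0.0081  0.0025] 26 36 0.0010505474437535645
[0.0273 0.0032] 23 23 0.0003395602576652159
```

```bash
python3 - <<'E'
from h import *
a=.06;ex=np.array([np.cos(a),np.sin(a),0]);ey=np.array([-np.sin(a),np.cos(a),0])
for c in("scene","top"):
    g=cv2.GaussianBlur(cv2.imread(f"pics/{c}1.png").min(2).astype(np.float32),(0,0),.7)
    p=par(c);Rm=R.from_euler("xyz",p["rotation"]).as_matrix();K=np.array(p["mtx"])
    def val(w):
        q=(w-p["eye"])@Rm;s=np.c_[q[:,0],-q[:,1]]/-q[:,2:];s=s*(1+p["k1"]*(s**2).sum(1,keepdims=True))
        uv=(s*[K[0,0],K[1,1]]+K[:2,2]).astype(np.float32);return cv2.remap(g,uv[:,:1],uv[:,1:],1)[:,0]
    t=np.arange(-.012,.0121,.0005)
    def edge(name,base,n,ss,al):
        r=[]
        for s in ss:
            v=val(base+s*al+t[:,None]*n);r.append(t[np.argmax(np.gradient(cv2.GaussianBlur(v[:,None],(0,0),2)[:,0]))])
        r=np.array(r);k=abs(r-np.median(r))<.005;f=np.polyfit(np.array(ss)[k],r[k],1)
        for _ in range(3):
            k=abs(r-np.polyval(f,ss))<.0015;f=np.polyfit(np.array(ss)[k],r[k],1)
        yaw=a+f[0]*(1 if name=="long" else -1);print(c,name,"yaw",yaw.round(4),"mid",(base+n*f[1]).round(4),k.sum(),len(ss))
        return base+n*f[1]
    L=edge("long",np.array([.55,.234,.05]),ey,np.arange(-.1,.1,.005),ex)
    S=edge("short",np.array([.684,.15,.05]),ex,np.arange(-.07,.07,.005),ey)
    e,f=ex,ey;cor=e*(S@e)+f*(L@f);print("corner",cor[:2],"post home",(cor-.025*e-.055*f)[:2])
E
```

```text
scene long yaw 0.0727 mid [0.5499 0.2359 0.05  ] 39 40
scene short yaw 0.0676 mid [0.682  0.1499 0.05  ] 29 29
corner [0.67636201 0.24350616] post home [0.65470502 0.18710603]
top long yaw 0.0706 mid [0.5499 0.2363 0.05  ] 40 40
top short yaw 0.0672 mid [0.6816 0.1499 0.05  ] 29 29
corner [0.67595927 0.24388483] post home [0.65430228 0.1874847 ]
```

```bash
python3 -c "
from rig import *
print(finish_job())"
```

```text
the job is handed in; nothing more can be done
None
```

I seated the dish in the pocket, pressed the holder by its post into the rail corner (about 11 N in x and 13 N in y on the tool), and handed the job in with the grip held; no verdict came back.

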